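Snap the cover plate onto the tube rack

TASK

Fit the cover plate with the four square corner holes onto the grey tube rack: set it over the four snap posts, then press it down until all four have clicked through and it lies flat, fully home on the rack, and let go. Leave the small plate without corner holes where it lies.

Things in the scene. Friction and masses are not known exactly. Their poses are not given: they have to be found in the camera images.
- plate_grip (a point): Middle of the upright fin of the loose aluminium plate (150 x by 110 y by 6 mm, 0.19 to 0.33 kg, lying flat, z up). A 24 mm square through-hole in each corner, centred at x +-55, y +-35 mm; the dark dots are dummies. Fin on the plate's centre: 60 long (x), 16 thick (y: pinch here), 44 tall. This point is 22 mm above the plate's upper face, 28 above its underside. Same when turned half round.
- rack: Grey tube-rack base fixed on the table, 150 (x) by 110 (y) by 16 mm; origin at the centre of its underside, z up. At x +-55, y +-35 mm stand pillars with a flat shoulder 30 mm high, each topped by a white snap post, 19 mm thick, tapering from 50 mm height to a 4 mm tip at 72 mm. The fitted plate's x lies along the rack's x, either way round.
- rack_seat (a point): Rack's centre at shoulder height (30 mm), where the home plate's underside lies; plate_grip is then 28 mm above it. Each post has two sprung bulges (+y and -y sides, 30 mm across, widest 12.5 mm above this). A plate let down centres itself and rests on them, underside about 18 mm above this; about 13 N down on its fin snaps it past them, maybe one side first: press on to full depth.
- small_grip (a point): Middle of the upright fin of the small aluminium plate, 96 by 76 by 6 mm, without corner holes, which stays where it lies. Same fin (60 x 16 x 44 mm); this point is 28 mm above the table.
There are look-alikes about, which are no part of the job. What is shaped like the part that bears plate_grip but red is not meant.

How it is judged (in metres and radians):
On the way:
1. the plate is set over the four posts, not yet pressed home (horizontal distance between plate_grip and rack below 0.012 m and z of plate_grip in the frame of rack between 0.066 and 0.105 m and angle between the x axis of plate_grip and the x axis of rack, either way round below 0.2 rad), for 0.1 s.
At the end, for the whole second after the job is handed in: The large plate is snapped home on all four posts: its fin's centre within 10 mm of the rack's centre seen from above and 54 to 62 mm above the table (58 when home), level within 3.4 degrees and along the rack within 10 degrees; the small plate lies within 30 mm of where it was (horizontal distance between plate_grip and rack below 0.01 m and z of plate_grip in the frame of rack between 0.054 and 0.062 m and angle between the z axis of plate_grip and the z axis of rack, either way round below 0.06 rad and angle between the x axis of plate_grip and the x axis of rack, either way round below 0.18 rad and distance of small_grip from where it was at the start of the episode below 0.03 m); the robot touches nothing.
It fails at once if the small plate is moved by more than 30 mm (distance of small_grip from where it was at the start of the episode above 0.03 m).
It also fails if it takes over 48 s, if anything falls off the work surface, if the arm or the gripper's body presses on something with over 40 N, if the wrist force passes 120 N, or if a joint passes its speed limit or range.

ROBOT

A 6-joint arm with a two-finger parallel gripper is mounted at the origin on the work surface. World frame = base frame: x ahead of the robot, y to its left, z up, the work surface at z = 0. Lengths are in m, angles in degrees, forces in N, time in s.
With the tool pointing down it reaches from about 0.375 to 0.9 m from the base axis. Payload 3.1 kg.
Tool frame: the origin (TCP) lies at the very end of the fingers, on their centre line; the grasp point (between the pads) lies 19 mm behind it; z points along the fingers, x is the direction in which the jaws open and shut, and the axes are right-handed (so a half turn about z gives the same grasp; the last joint's range is limited). The gripper opens to 87 mm and grips with 3 to 60 N. Pads are 19 mm wide; open, the fingers measure 117 mm over their backs; the gripper's body (75 mm by 190 mm) begins 51 mm behind the grasp point.
Start: joints at [58.929, 30.224, 82.088, -0, 67.689, -10.227], TCP at [0.222, 0.584, 0.198] pointing down, gripper open.
Joint ranges: [-176.69, 176.69], [-43.24, 126.21], [12.49, 139.97], [-82, 262], [0, 151.66], [-163.58, 163.58]. Speed limits (degrees/s): [159.86, 159.86, 180, 180, 180, 180].

INTERFACE

Orientations are given as a 3x3 rotation matrix whose columns are the frame's x, y, z axes.
In Python, from rig import bot gives the robot as it stands.
- The arm moves only by the tool arm_command, never from a script. Its argument "plan" is a list of rows, each an object of numbers: "claw": the opening, from 0 (shut) to 1 (fully open); "dx", "dy", "dz": the shift along the tool's x, y, z in cm; "twist": the turn about the tool's z in degrees. A call has 1 to 8 rows; each row is the pose to reach, as a shift and turn from the pose measured when the call began, along the tool's axes at that moment; what a row does not reach only later rows make up. A row lasts 1/12 s, in which the tool goes at most 41.7 mm and 7.16 degrees, less where a joint would pass 70% of its speed; a pose out of reach is approached as far as the arm can. A call with a gripper value outside its range is refused whole. The fingers move at their own pace and stop on an object; the grip force is fixed at half the most. Time passes only in rows, so rows that repeat a pose let the fingers close. It gives the time, the measured TCP pose, the force and the opening at its end, in the units of the state.
- bot.read_state(): the state, without advancing time (a new reading comes with each control period).
- bot.capture(name): name is "side" or "top"; returns the picture (480x640x3 uint8, red, green, blue); there is no depth.
- bot.calibration(name): a dict with "intrinsics" (3x3 intrinsics, pixels), "k1" (the pictures are not rectified: a ray, as slopes to the right and down, at radius r is drawn at 1 + k1 r^2 times it, then the intrinsics apply), "rvec" (rotation vector, rad) and "tvec" (3), from world to camera coordinates, as OpenCV has them. Camera axes: x right, y down, z forward; pixel columns grow to the right and rows downward; lengths in m; the calibration is good to about 2 mm. A picture is of the moment at which its call begins. calibration takes no time and is no camera call.
- bot.hand_in(): hands the job in, once; it reports no verdict.
The state is a dict: "time_s": time; "joint_positions": joint angles; "qvel": joint speeds; "tau": joint torques, N m; "position": TCP position; "tcp_rot": TCP orientation; "force": force on the tool from outside, world axes, zero at the start; "moment": the same for the moment, N m; "opening": opening from 0.0 (shut) to 1.0 (fully open).
Only numpy, scipy, OpenCV 4.12 (cv2) and the standard library are available. Lean on these libraries where they do the work, as an engineer would, in place of code of your own. Each camera call takes 0.05 s, during which the arm holds its last target.

## Working session

There is one attempt and no reset: what is moved stays moved. The work goes in short steps, Python scripts to look and compute and a tool call to move; the robot and the scene stay as the last step left them, time stands still between calls to the robot, and variables do not carry over. Pictures are saved under pics/ and viewed, and the job is handed in when it is done.

Besides the shell and the picture viewer there is one more tool, called after ">>>" in YAML: its name, and indented under it one key for each argument. arm_command: Moves the arm, as the interface text tells. Its arguments: {"type":"object","properties":{"plan":{"type":"array"}},"required":["plan"]}

```bash
mkdir -p pics; ls; python3 - <<'E'
from rig import bot
import cv2
s=bot.read_state()
print(s)
for n in("side","top"):
    cv2.imwrite(f"pics/{n}0.png",bot.capture(n)[:,:,::-1]); print(bot.calibration(n))
E
```

```text
pics
{'time_s': 0.0, 'joint_positions': array([ 5.89280254e+01,  3.02780582e+01,  8.21577280e+01, -5.95500909e-05,
        6.76906651e+01, -1.02272700e+01]), 'qvel': array([-0.02333963,  0.06983921,  0.03176108, -0.03168171,  0.0262572 ,
       -0.01464847]), 'tau': array([ 6.38904676e-04, -4.40025795e+01, -1.76600486e+01,  6.33775955e-02,
        5.82684169e-02, -1.67870544e-04]), 'position': array([0.22194682, 0.58340065, 0.19667401]), 'tcp_rot': array([[ 3.55834639e-01,  9.34548241e-01, -1.13823540e-03],
       [ 9.34546409e-01, -3.55836245e-01, -1.89082585e-03],
       [-2.17209339e-03, -3.90912472e-04, -9.99997565e-01]]), 'force': array([-0.95227883, -0.67617321, -0.35663439]), 'moment': array([-0.07699389,  0.04220331, -0.0310425 ]), 'opening': 0.9985275627277694}
{'intrinsics': array([[459.33340301,   0.        , 315.54894146],
       [  0.        , 459.33340301, 236.91395973],
       [  0.        ,   0.        ,   1.        ]]), 'k1': -0.11055112311778884, 'rvec': array([ 1.02951837, -2.51472512,  0.94208117]), 'tvec': array([0.34457913, 0.28800183, 0.58188181])}
{'intrinsics': array([[499.01992561,   0.        , 322.39637372],
       [  0.        , 499.01992561, 238.01772966],
       [  0.        ,   0.        ,   1.        ]]), 'k1': -0.0828147222746818, 'rvec': array([ 2.12175003, -2.13599343,  0.22751832]), 'tvec': array([0.00203805, 0.48536025, 0.97827147])}
```

View pics/top0.png

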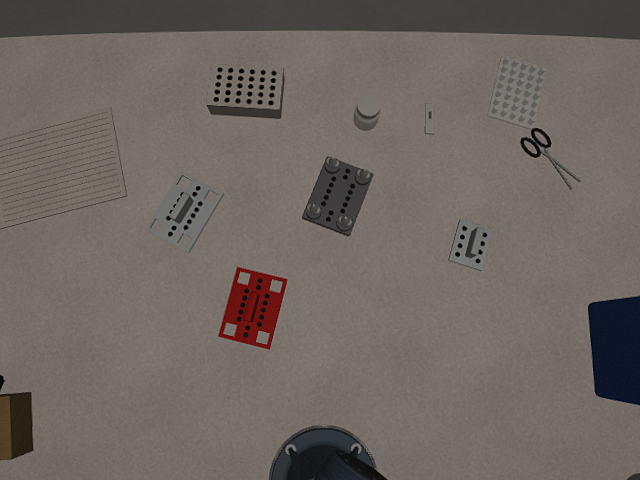

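View pics/side0.png

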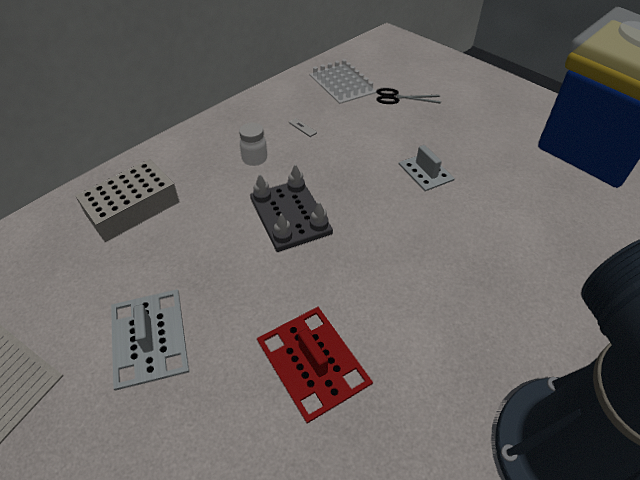

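Top view: three finned plates. The grey one with corner holes is at (186,213) (side view (150,340)) and fits the description. The red one at (253,308) is excluded. The small grey one without corner holes is at (470,244) and stays put. The rack with four posts is at (338,196).

```bash
cat > h.py <<'E'
import numpy as np, cv2
from rig import bot
def cal(n):
    c=bot.calibration(n); return c["intrinsics"],c["k1"],cv2.Rodrigues(c["rvec"])[0],c["tvec"]
def proj(n,P):
    K,k,R,t=cal(n); p=np.atleast_2d(P)
    return cv2.projectPoints(p.astype(float),cv2.Rodrigues(R)[0],t,K,np.array([k,0,0,0.]))[0][:,0]
def ray(n,uv):
    K,k,R,t=cal(n)
    q=cv2.undistortPoints(np.atleast_2d(uv).astype(float)[:,None],K,np.array([k,0,0,0.]))[:,0]
    d=np.c_[q,np.ones(len(q))]@R
    return -R.T@t,d
def cast(n,uv,z):
    o,d=ray(n,uv); return o+d*((z-o[2])/d[:,2])[:,None]
E
python3 - <<'E'
from h import *
print(proj("top",[[.222,.584,.198],[0,0,0],[.5,0,0]]),proj("side",[[.222,.584,.198],[0,0,0],[.5,0,0]]))
t=cv2.imread("pics/top0.png");s=cv2.imread("pics/side0.png")
a=cv2.resize(t[165:265,135:240],None,fx=4,fy=4,interpolation=cv2.INTER_CUBIC)
b=cv2.resize(s[280:400,95:205],None,fx=4,fy=4,interpolation=cv2.INTER_CUBIC)[:480]
a=cv2.copyMakeBorder(a,0,80,0,0,cv2.BORDER_CONSTANT)[:480,:360+60]; print(a.shape,b.shape)
c=cv2.resize(np.hstack([a,b]),None,fx=.92,fy=.92);cv2.imwrite("pics/crop_plate.png",c)
a=cv2.resize(t[145:245,290:385],None,fx=4,fy=4,interpolation=cv2.INTER_CUBIC)
b=cv2.resize(s[155:255,240:340],None,fx=4,fy=4,interpolation=cv2.INTER_CUBIC)
cv2.imwrite("pics/crop_rack.png",np.hstack([a,b]))
E
```

```text
[[-15.55761407 373.3506288 ]
 [323.41479935 480.55463518]
 [321.35731394 235.53912113]] [[ 34.74230762 683.18132782]
 [569.64551435 449.28978891]
 [308.76570129 250.1956157 ]]
(480, 420, 3) (480, 440, 3)
```

View pics/crop_plate.png

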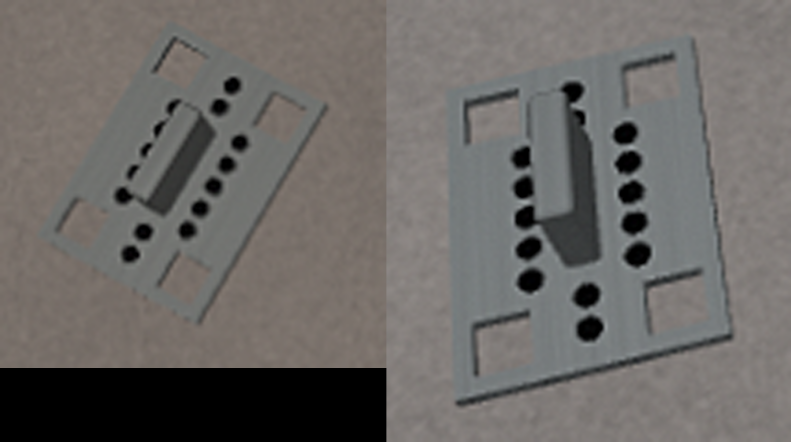

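View pics/crop_rack.png

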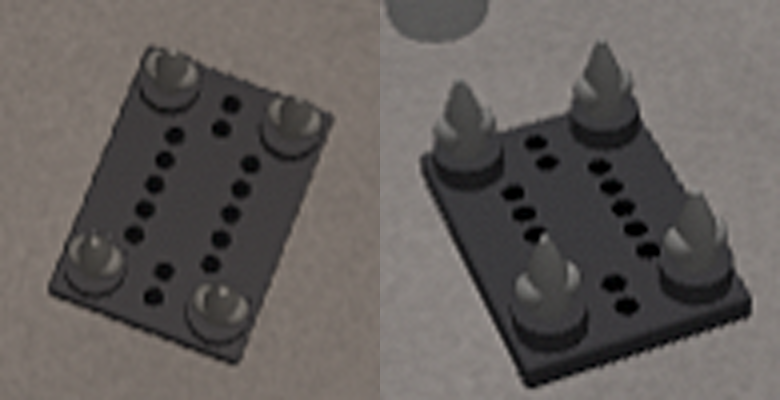

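```bash
cat >> h.py <<'E'
def blob(n,img,guess,kind):
    b,g,r=[img[...,i].astype(int) for i in range(3)]
    g_=cv2.GaussianBlur(img,(3,3),0).astype(int)
    if kind=="plate": m=(g_[...,0]-g_[...,2]>-2)&(g_.sum(2)>200)
    else: m=(g_.sum(2)<240)
    m=cv2.morphologyEx(m.astype(np.uint8),cv2.MORPH_CLOSE,np.ones((3,3)))
    cs,_=cv2.findContours(m,cv2.RETR_EXTERNAL,cv2.CHAIN_APPROX_NONE)
    cs=[c for c in cs if cv2.pointPolygonTest(c,guess,False)>=0]
    return max(cs,key=cv2.contourArea)[:,0] if cs else None
def rect(n,c,z):
    P=cast(n,c,z)[:,:2].astype(np.float32)
    (cx,cy),(w,h),a=cv2.minAreaRect(P*1000)
    if w<h: w,h,a=h,w,a+90
    return cx,cy,w,h,(a+90)%180-90
E
python3 - <<'E'
from h import *
for n,f,gp,gr,gs in(("top","pics/top0.png",(170,230),(345,200),(470,262)),("side","pics/side0.png",(180,340),(275,215),(420,180))):
    im=cv2.imread(f)
    print(n,[im[y,x].tolist() for x,y in (gp,gr,gs)], im[260,200])
    for k,g,z in(("plate",gp,.006),("rack",gr,.016),("plate",gs,.006)):
        c=blob(n,im,g,k)
        if c is None: print(k,None); continue
        print(n,k,len(c),cv2.boundingRect(c),np.round(rect(n,c,z),1))
E
```

```text
top [[120, 124, 122], [59, 59, 60], [117, 120, 119]] [108 114 122]
top plate 196 (147, 172, 75, 80) [555.  296.4 145.7 106.8 -28.7]
top rack 215 (302, 157, 71, 79) [585.2 -35.  151.8 109.8 -21.8]
top plate 138 (450, 220, 41, 50) [ 477.7 -321.9   91.1   71.7  -18.1]
side [[126, 124, 120], [65, 63, 64], [125, 125, 119]] [124 126 133]
side plate 305 (111, 289, 78, 101) [552.4 298.6 153.1 110.7 -28.6]
side rack 259 (250, 167, 83, 85) [596.6 -38.5 195.8 115.4 -21.7]
side plate 183 (399, 145, 56, 46) [ 484.8 -326.5  123.5   88.   -19. ]
```

```bash
python3 - <<'E'
from h import *
s=[(260,175.5),(295.3,165.3),(281.5,214),(319,203.6)]
P=cast("side",s,.071);print(P,P.mean(0))
t=cv2.imread("pics/top0.png")
# predicted rack outlines & posts, plate pts
def pts(c,yaw,L):
    a=np.radians(yaw);R=np.array([[np.cos(a),-np.sin(a),0],[np.sin(a),np.cos(a),0],[0,0,1]]);return np.array(c)+np.array(L)@R.T
for n in("top","side"):
    im=cv2.imread(f"pics/{n}0.png")
    im=cv2.resize(im,None,fx=4,fy=4,interpolation=cv2.INTER_CUBIC)
    def dr(p,col): 
        for u in proj(n,p): cv2.circle(im,tuple(int(v) for v in np.round(u*4+1.5)),3,col,-1)
    R=lambda L:pts([.586,-.036,0],-21.8,L)
    dr(R([[x*.075,y*.055,.016] for x in(-1,1) for y in(-1,1)]),(0,0,255))
    dr(R([[x*.055,y*.035,.072] for x in(-1,1) for y in(-1,1)]),(0,255,0))
    P=lambda L:pts([.554,.297,0],-28.7,L)
    dr(P([[x*.075,y*.055,.006] for x in(-1,1) for y in(-1,1)]),(0,0,255))
    dr(P([[x*.03,y*.008,.05] for x in(-1,1) for y in(-1,1)]),(0,255,0))
    c=[proj(n,[[.586,-.036,.03]])[0],proj(n,[[.554,.297,.03]])[0]]
    o=[im[int(v*4-240):int(v*4+240),int(u*4-200):int(u*4+200)] for u,v in c]
    cv2.imwrite(f"pics/chk_{n}.png",np.hstack(o))
E
```

```text
[[ 0.6465072  -0.02136229  0.071     ]
 [ 0.62110522 -0.08632271  0.071     ]
 [ 0.54658956  0.01725714  0.071     ]
 [ 0.51891339 -0.04470522  0.071     ]] [ 0.58327884 -0.03378327  0.071     ]
```

View pics/chk_top.png

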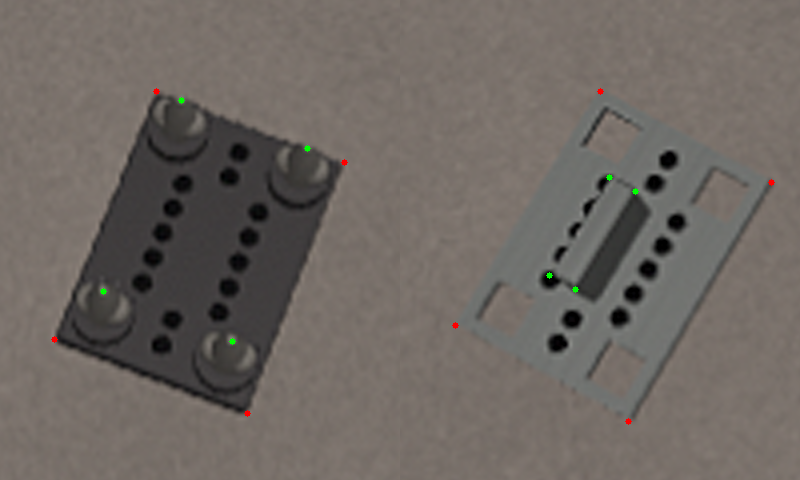

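View pics/chk_side.png

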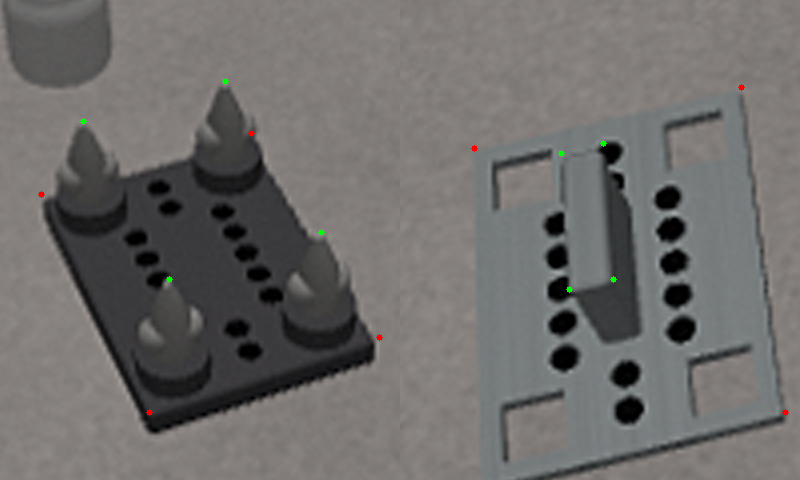

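```bash
cat >> h.py <<'E'
def go(x,y,z,ang):
    s=bot.read_state();R=s["tcp_rot"];d=R.T@(np.array([x,y,z])-s["position"])*100
    cur=np.degrees(np.arctan2(R[1,0],R[0,0]))
    tw=(cur-ang+90)%180-90
    print("t",s["time_s"],"pos",s["position"].round(4),"ang",round(cur,2),"F",s["force"].round(1),"op",round(s["opening"],3))
    print("dx dy dz twist",d.round(2),round(tw,2),"rows>=",np.linalg.norm(d)/4.17,"tilt",np.degrees(np.arccos(-R[2,2])).round(2))
E
python3 -c "
from h import *
go(.554,.295,.12,61.3)"
```

```text
t 0.1 pos [0.222  0.5835 0.1968] ang 69.15 F [ 0.   0.4 -0. ] op 0.997
dx dy dz twist [-15.13  41.29   7.69] 7.85 rows>= 10.706986580110513 tilt 0.11
```

>>> arm_command:
  plan:
    - {"claw":1,"dx":-1.4,"dy":3.7,"dz":0.7,"twist":1}
    - {"claw":1,"dx":-2.8,"dy":7.4,"dz":1.4,"twist":2}
    - {"claw":1,"dx":-4.1,"dy":11.1,"dz":2.1,"twist":3}
    - {"claw":1,"dx":-5.5,"dy":14.8,"dz":2.8,"twist":4}
    - {"claw":1,"dx":-6.8,"dy":18.5,"dz":3.5,"twist":5}
    - {"claw":1,"dx":-8.2,"dy":22.2,"dz":4.2,"twist":6}
    - {"claw":1,"dx":-9.5,"dy":25.9,"dz":4.9,"twist":7}
    - {"claw":1,"dx":-10.9,"dy":29.6,"dz":5.6,"twist":7.9}

```text
time_s: 0.77
position: [0.4608, 0.3747, 0.1402]
tcp_rot: [[0.482, 0.876, -0.002], [0.876, -0.482, -0.002], [-0.002, -0.001, -1.0]]
force: [0.1, 0.2, -0.6]
opening: 0.997
```

```bash
python3 -c "
from h import *
go(.554,.295,.12,61.3)"
```

```text
t 0.7667 pos [0.4608 0.3747 0.1402] ang 61.21 F [ 0.1  0.2 -0.6] op 0.997
dx dy dz twist [-2.49 12.01  2.02] -0.09 rows>= 2.9811042027795542 tilt 0.14
```

>>> arm_command:
  plan:
    - {"claw":1,"dx":-0.8,"dy":4,"dz":0.7}
    - {"claw":1,"dx":-1.6,"dy":8,"dz":1.4}
    - {"claw":1,"dx":-2.5,"dy":12,"dz":2}
    - {"claw":1,"dx":-2.5,"dy":12,"dz":2}

```text
$.plan[0]: bad value
```

```bash
python3 - <<'E'
from h import *
for n in("top","side"): cv2.imwrite(f"pics/{n}1.png",bot.capture(n)[:,:,::-1])
go(.554,.295,.013,61.3)
a=cv2.imread("pics/top1.png")[120:300,100:300];b=cv2.imread("pics/side1.png")[220:400,50:250]
cv2.imwrite("pics/c1.png",cv2.resize(np.hstack([a,b]),None,fx=2,fy=2))
E
```

```text
t 0.8667 pos [0.4642 0.372  0.1394] ang 60.87 F [-0.3  0.8 -0.2] op 0.998
dx dy dz twist [-2.31 11.57 12.67] -0.43 rows>= 4.15140848005754 tilt 0.21
```

View pics/c1.png

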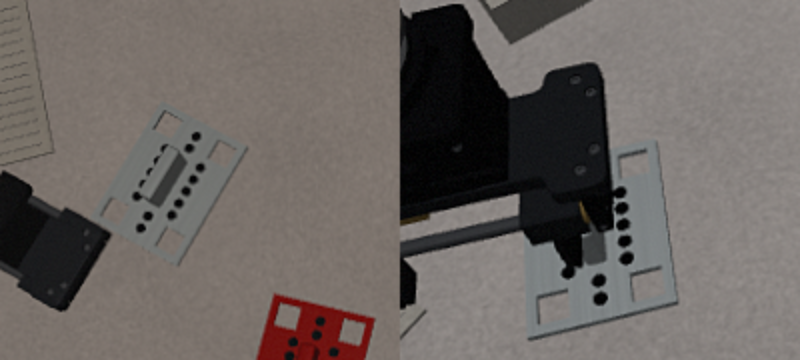

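The call was refused because every row needs "twist". The picture shows the gripper still short of the plate, so I'll resend the move.

>>> arm_command:
  plan:
    - {"claw":1,"dx":-0.8,"dy":4,"dz":0.5,"twist":0}
    - {"claw":1,"dx":-1.6,"dy":7.8,"dz":1,"twist":0}
    - {"claw":1,"dx":-2.3,"dy":11.6,"dz":1.9,"twist":0}
    - {"claw":1,"dx":-2.3,"dy":11.6,"dz":3.9,"twist":0}
    - {"claw":1,"dx":-2.3,"dy":11.6,"dz":3.9,"twist":0}
    - {"claw":1,"dx":-2.3,"dy":11.6,"dz":3.9,"twist":0}

```text
time_s: 1.37
position: [0.5522, 0.2951, 0.0993]
tcp_rot: [[0.487, 0.873, -0.005], [0.873, -0.487, -0.005], [-0.007, -0.003, -1.0]]
force: [0.2, 0.7, 0.1]
opening: 1.002
```

```bash
python3 - <<'E'
from h import *
for n in("top","side"): cv2.imwrite(f"pics/{n}2.png",bot.capture(n)[:,:,::-1])
go(.554,.295,.013,61.3)
a=cv2.imread("pics/top2.png")[120:300,100:300];b=cv2.imread("pics/side2.png")[220:400,50:250]
cv2.imwrite("pics/c2.png",cv2.resize(np.hstack([a,b]),None,fx=2,fy=2))
E
```

```text
t 1.4667 pos [0.5529 0.2964 0.101 ] ang 60.96 F [ 1.1 -0.4  0.8] op 1.003
dx dy dz twist [-0.04  0.16  8.81] -0.34 rows>= 2.1119263165248197 tilt 0.21
```

View pics/c2.png

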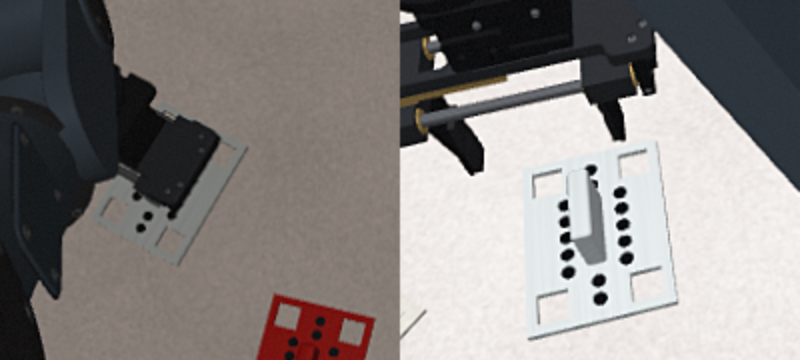

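The jaws straddle the fin: in the enlarged side crop the fingers are at (465,165) and (615,130), with the fin below at (580,205). I'll descend.

>>> arm_command:
  plan:
    - {"claw":1,"dx":0,"dy":0.1,"dz":3,"twist":0}
    - {"claw":1,"dx":0,"dy":0.1,"dz":6,"twist":0}
    - {"claw":1,"dx":0,"dy":0.1,"dz":8,"twist":0}
    - {"claw":1,"dx":0,"dy":0.1,"dz":8.5,"twist":0}
    - {"claw":1,"dx":0,"dy":0.1,"dz":8.5,"twist":0}
    - {"claw":1,"dx":0,"dy":0.1,"dz":8.5,"twist":0}

```text
time_s: 1.97
position: [0.554, 0.2969, 0.0174]
tcp_rot: [[0.484, 0.875, 0.0], [0.875, -0.484, -0.003], [-0.002, 0.002, -1.0]]
force: [0.1, 0.8, 0.2]
opening: 0.997
```

```bash
python3 - <<'E'
from h import *
cv2.imwrite(f"pics/side3.png",bot.capture("side")[:,:,::-1])
go(.554,.295,.013,61.3)
b=cv2.imread("pics/side3.png")[220:400,50:250]
cv2.imwrite("pics/c3.png",cv2.resize(b,None,fx=3,fy=3))
E
```

```text
t 2.0167 pos [0.5547 0.2968 0.0179] ang 61.02 F [-1.1 -0.2  0.2] op 0.998
dx dy dz twist [-0.19  0.03  0.49] -0.28 rows>= 0.1271082400029492 tilt 0.17
```

View pics/c3.png

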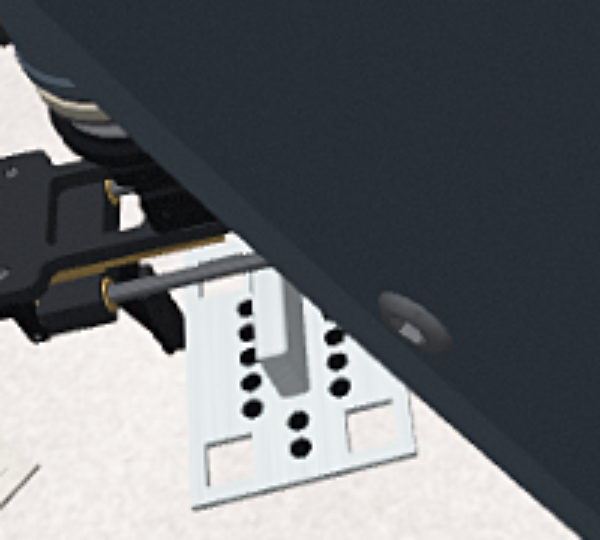

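The left finger is down beside the fin at (165,310) and clear of the plate; the arm hides the right one. Going slightly lower and closing.

>>> arm_command:
  plan:
    - {"claw":1,"dx":-0.1,"dy":0,"dz":0.4,"twist":0}
    - {"claw":0.6,"dx":-0.1,"dy":0,"dz":0.4,"twist":0}
    - {"claw":0.3,"dx":-0.1,"dy":0,"dz":0.4,"twist":0}
    - {"claw":0,"dx":-0.1,"dy":0,"dz":0.4,"twist":0}
    - {"claw":0,"dx":-0.1,"dy":0,"dz":0.4,"twist":0}
    - {"claw":0,"dx":-0.1,"dy":0,"dz":0.4,"twist":0}
    - {"claw":0,"dx":-0.1,"dy":0,"dz":0.4,"twist":0}
    - {"claw":0,"dx":-0.1,"dy":0,"dz":0.4,"twist":0}

```text
time_s: 2.68
position: [0.5542, 0.2959, 0.0138]
tcp_rot: [[0.484, 0.875, 0.002], [0.875, -0.484, -0.002], [-0.001, 0.003, -1.0]]
force: [0.2, -0.2, -1.0]
opening: 0.556
```

>>> arm_command:
  plan:
    - {"claw":0,"dx":0,"dy":0,"dz":0,"twist":0}
    - {"claw":0,"dx":0,"dy":0,"dz":0,"twist":0}
    - {"claw":0,"dx":0,"dy":0,"dz":0,"twist":0}
    - {"claw":0,"dx":0,"dy":0,"dz":0,"twist":0}
    - {"claw":0,"dx":0,"dy":0,"dz":0,"twist":0}
    - {"claw":0,"dx":0,"dy":0,"dz":0,"twist":0}
    - {"claw":0,"dx":0,"dy":0,"dz":0,"twist":0}
    - {"claw":0,"dx":0,"dy":0,"dz":0,"twist":0}

```text
time_s: 3.35
position: [0.5544, 0.296, 0.0139]
tcp_rot: [[0.485, 0.875, 0.002], [0.875, -0.485, -0.002], [-0.001, 0.003, -1.0]]
force: [-0.4, 1.2, -1.2]
opening: 0.178
```

The opening of 0.178 is about 16 mm, so it has gripped the fin. Lifting.

>>> arm_command:
  plan:
    - {"claw":0,"dx":0,"dy":0,"dz":0,"twist":0}
    - {"claw":0,"dx":0,"dy":0,"dz":-1.5,"twist":0}
    - {"claw":0,"dx":0,"dy":0,"dz":-4,"twist":0}
    - {"claw":0,"dx":0,"dy":0,"dz":-7,"twist":0}
    - {"claw":0,"dx":0,"dy":0,"dz":-10,"twist":0}
    - {"claw":0,"dx":0,"dy":0,"dz":-12,"twist":0}
    - {"claw":0,"dx":0,"dy":0,"dz":-12,"twist":0}

```text
time_s: 3.93
position: [0.557, 0.2973, 0.1384]
tcp_rot: [[0.484, 0.875, 0.01], [0.875, -0.484, 0.0], [0.005, 0.009, -1.0]]
force: [0.9, 0.7, -2.3]
opening: 0.184
```

```bash
python3 -c "
from h import *
go(.5845,-.035,.135,68.2)"
```

```text
t 3.9333 pos [0.557  0.2973 0.1384] ang 61.03 F [ 0.9  0.7 -2.3] op 0.184
dx dy dz twist [-27.74  18.5    0.35] -7.17 rows>= 7.9961696350555505 tilt 0.6
```

>>> arm_command:
  plan:
    - {"claw":0,"dx":-1.5,"dy":1,"dz":0,"twist":-0.4}
    - {"claw":0,"dx":-4,"dy":2.7,"dz":0,"twist":-1}
    - {"claw":0,"dx":-6.5,"dy":4.4,"dz":0,"twist":-1.7}
    - {"claw":0,"dx":-9,"dy":6.1,"dz":0,"twist":-2.4}
    - {"claw":0,"dx":-11.5,"dy":7.7,"dz":0,"twist":-3}
    - {"claw":0,"dx":-14,"dy":9.3,"dz":0,"twist":-3.6}
    - {"claw":0,"dx":-16.5,"dy":11,"dz":0,"twist":-4.3}
    - {"claw":0,"dx":-19,"dy":12.7,"dz":0,"twist":-4.9}

```text
time_s: 4.6
position: [0.5742, 0.0682, 0.1363]
tcp_rot: [[0.407, 0.913, 0.006], [0.913, -0.407, 0.001], [0.003, 0.005, -1.0]]
force: [0.8, -0.3, -2.3]
opening: 0.178
```

```bash
python3 -c "
from h import *
go(.5845,-.035,.135,68.2)"
```

```text
t 4.6 pos [0.5742 0.0682 0.1363] ang 65.97 F [ 0.8 -0.3 -2.3] op 0.178
dx dy dz twist [-9.    5.14  0.13] -2.23 rows>= 2.486721998868887 tilt 0.35
```

>>> arm_command:
  plan:
    - {"claw":0,"dx":-2.5,"dy":1.4,"dz":0,"twist":-0.6}
    - {"claw":0,"dx":-5,"dy":2.8,"dz":0,"twist":-1.2}
    - {"claw":0,"dx":-7,"dy":4,"dz":0,"twist":-1.8}
    - {"claw":0,"dx":-8.5,"dy":4.9,"dz":0,"twist":-2.2}
    - {"claw":0,"dx":-9,"dy":5.1,"dz":0,"twist":-2.2}
    - {"claw":0,"dx":-9,"dy":5.1,"dz":0,"twist":-2.2}
    - {"claw":0,"dx":-9,"dy":5.1,"dz":0,"twist":-2.2}

```text
time_s: 5.18
position: [0.5828, -0.034, 0.1351]
tcp_rot: [[0.373, 0.928, 0.003], [0.928, -0.373, 0.002], [0.003, 0.002, -1.0]]
force: [-0.9, -0.0, -2.0]
opening: 0.181
```

```bash
python3 - <<'E'
from h import *
for n in("top","side"): cv2.imwrite(f"pics/{n}4.png",bot.capture(n)[:,:,::-1])
go(.5845,-.035,.135,68.2)
a=cv2.imread("pics/top4.png")[100:300,230:430];b=cv2.imread("pics/side4.png")[60:260,200:400]
cv2.imwrite("pics/c4.png",cv2.resize(np.hstack([a,b]),None,fx=2,fy=2,interpolation=cv2.INTER_CUBIC))
E
```

```text
t 5.2833 pos [ 0.5832 -0.0333  0.1356] ang 68.23 F [ 0.5  0.1 -2.2] op 0.179
dx dy dz twist [-0.11  0.18  0.07] 0.03 rows>= 0.053654540676530894 tilt 0.27
```

View pics/c4.png

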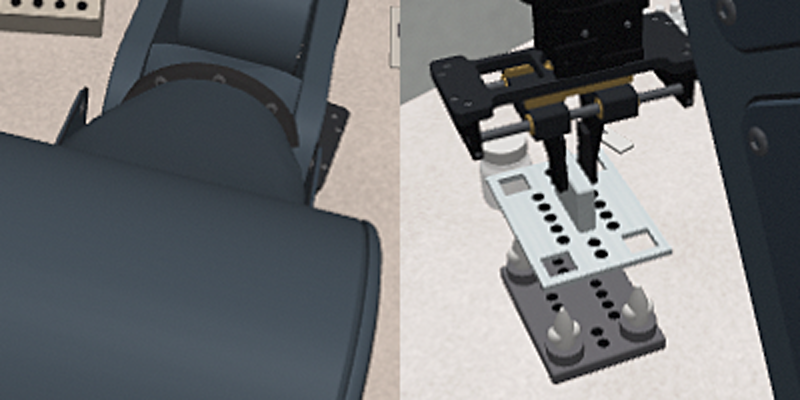

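Side crop: the plate is held level above the rack, with the posts behind and below. Now the plate's position in the hand, from an enlarged crop of the hole corners.

```bash
python3 - <<'E'
from h import *
b=cv2.imread("pics/side4.png")[130:210,235:345]
im=cv2.resize(b,None,fx=7,fy=7,interpolation=cv2.INTER_CUBIC)
a=np.radians(-21.77);R=np.array([[np.cos(a),-np.sin(a)],[np.sin(a),np.cos(a)]])
for sx in(-1,1):
  for sy in(-1,1):
    L=np.array([[sx*.055+i,sy*.035+j] for i in(-.012,.012) for j in(-.012,.012)]+[[sx*.075,sy*.055]])@R.T+[.5832,-.0333]
    for u in proj("side",np.c_[L,np.full(5,.1278)]): cv2.circle(im,tuple(int(v) for v in np.round((u-[235,130])*7+3)),3,(0,0,255),-1)
cv2.imwrite("pics/c5.png",im)
E
```

```text
(no output)
```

View pics/c5.png

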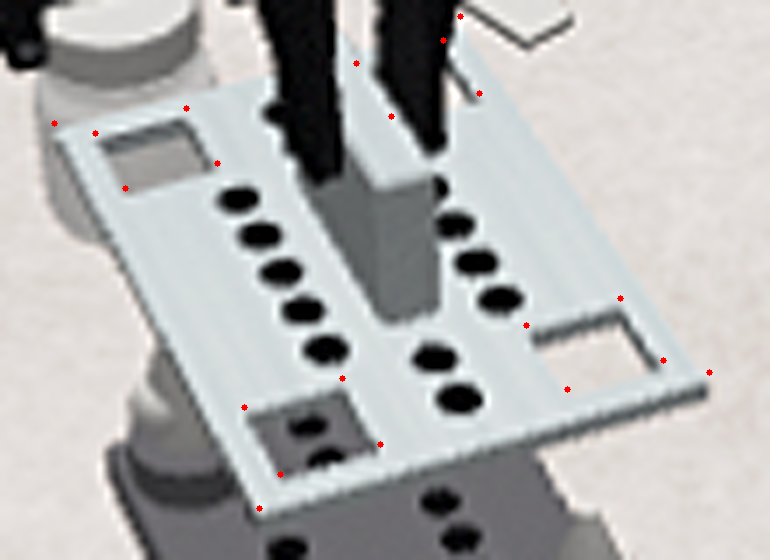

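```bash
python3 - <<'E'
from h import *
u=proj("side",[[.5832,-.0333,.1278]])[0]
print(cast("side",[u,u+[5/7,9/7]],.1278))
E
```

```text
[[ 0.5832     -0.0333      0.1278    ]
 [ 0.57990601 -0.03185876  0.1278    ]]
```

```bash
python3 -c "
from h import *
go(.5862,-.0355,.092,68.2)"
```

```text
t 5.2833 pos [ 0.5832 -0.0333  0.1356] ang 68.23 F [ 0.5  0.1 -2.2] op 0.179
dx dy dz twist [-0.11  0.34  4.37] 0.03 rows>= 1.0505089749729164 tilt 0.27
```

>>> arm_command:
  plan:
    - {"claw":0,"dx":-0.1,"dy":0.3,"dz":1,"twist":0}
    - {"claw":0,"dx":-0.1,"dy":0.3,"dz":2.5,"twist":0}
    - {"claw":0,"dx":-0.1,"dy":0.3,"dz":3.8,"twist":0}
    - {"claw":0,"dx":-0.1,"dy":0.3,"dz":4.2,"twist":0}
    - {"claw":0,"dx":-0.1,"dy":0.3,"dz":4.2,"twist":0}

```text
time_s: 5.7
position: [0.5845, -0.0341, 0.0919]
tcp_rot: [[0.37, 0.929, 0.001], [0.929, -0.37, 0.003], [0.003, -0.0, -1.0]]
force: [-0.2, -0.3, -3.0]
opening: 0.179
```

```bash
python3 - <<'E'
from h import *
cv2.imwrite(f"pics/side6.png",bot.capture("side")[:,:,::-1])
go(.5862,-.0355,.064,68.2)
b=cv2.imread("pics/side6.png")[140:260,230:350]
cv2.imwrite("pics/c6.png",cv2.resize(b,None,fx=5,fy=5,interpolation=cv2.INTER_CUBIC))
E
```

```text
t 5.75 pos [ 0.5853 -0.0344  0.0929] ang 68.28 F [-0.1  0.1 -2.3] op 0.177
dx dy dz twist [-0.08  0.11  2.89] 0.08 rows>= 0.6936218124786393 tilt 0.2
```

View pics/c6.png

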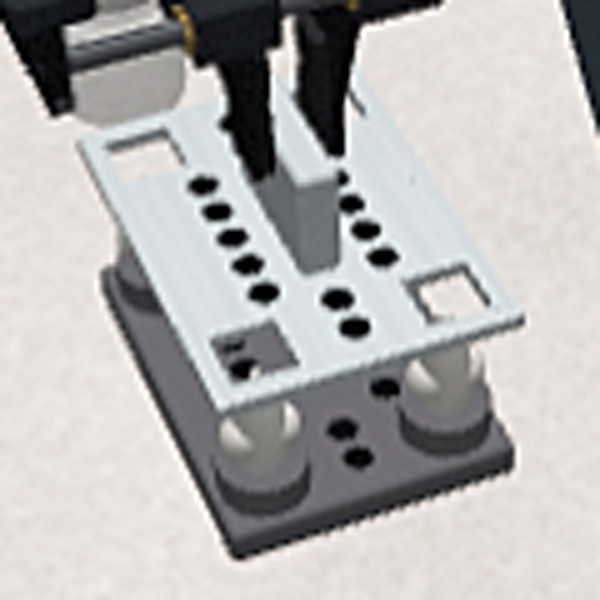

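The hole centres, extrapolated to tip height, fall within about 1.5 px of the post tips: (281.4,215.6) vs (281.5,214), (320.6,204.8) vs (319,203.6), and (259.2,176.6) vs (260,175.5). Lowering onto the bulges.

>>> arm_command:
  plan:
    - {"claw":0,"dx":0,"dy":0,"dz":0.7,"twist":0}
    - {"claw":0,"dx":0,"dy":0,"dz":1.4,"twist":0}
    - {"claw":0,"dx":0,"dy":0,"dz":2,"twist":0}
    - {"claw":0,"dx":0,"dy":0,"dz":2.5,"twist":0}
    - {"claw":0,"dx":0,"dy":0,"dz":2.8,"twist":0}
    - {"claw":0,"dx":0,"dy":0,"dz":2.8,"twist":0}
    - {"claw":0,"dx":0,"dy":0,"dz":2.8,"twist":0}

```text
time_s: 6.33
position: [0.5854, -0.0344, 0.0647]
tcp_rot: [[0.37, 0.929, 0.002], [0.929, -0.37, 0.002], [0.003, 0.001, -1.0]]
force: [0.5, 0.0, -1.6]
opening: 0.18
```

```bash
python3 - <<'E'
from h import *
cv2.imwrite(f"pics/side7.png",bot.capture("side")[:,:,::-1])
go(.5862,-.0355,.044,68.2)
b=cv2.imread("pics/side7.png")[140:260,230:350]
cv2.imwrite("pics/c7.png",cv2.resize(b,None,fx=5,fy=5,interpolation=cv2.INTER_CUBIC))
E
```

```text
t 6.3833 pos [ 0.5856 -0.0345  0.0649] ang 68.28 F [-0.  -0.  -2.6] op 0.179
dx dy dz twist [-0.08  0.09  2.09] 0.08 rows>= 0.5030017173669515 tilt 0.21
```

View pics/c7.png

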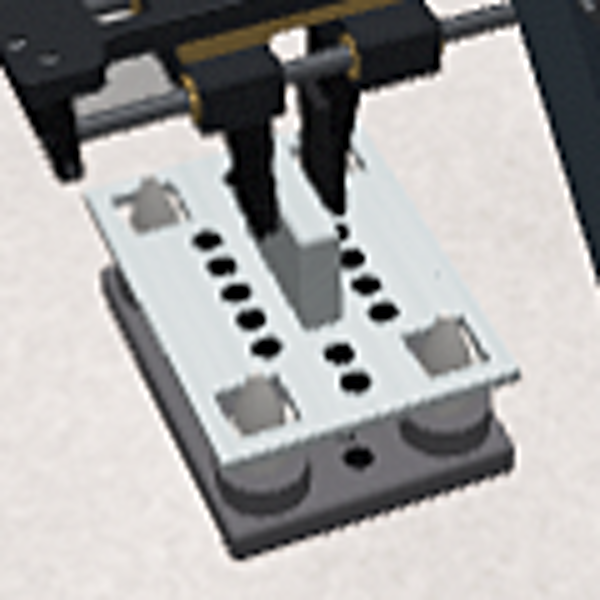

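The posts show through all three visible holes, at (150,205), (255,400) and (440,345), and the force is still nil. Pressing on gently.

>>> arm_command:
  plan:
    - {"claw":0,"dx":0,"dy":0,"dz":0.2,"twist":0}
    - {"claw":0,"dx":0,"dy":0,"dz":0.4,"twist":0}
    - {"claw":0,"dx":0,"dy":0,"dz":0.6,"twist":0}
    - {"claw":0,"dx":0,"dy":0,"dz":0.6,"twist":0}

```text
time_s: 6.72
position: [0.587, -0.0354, 0.0608]
tcp_rot: [[0.37, 0.929, 0.006], [0.929, -0.37, 0.0], [0.002, 0.006, -1.0]]
force: [-1.6, -0.9, 7.5]
opening: 0.178
```

>>> arm_command:
  plan:
    - {"claw":0,"dx":0,"dy":0,"dz":0.4,"twist":0}
    - {"claw":0,"dx":0,"dy":0,"dz":0.6,"twist":0}
    - {"claw":0,"dx":0,"dy":0,"dz":0.8,"twist":0}
    - {"claw":0,"dx":0,"dy":0,"dz":0.8,"twist":0}

```text
time_s: 7.05
position: [0.5887, -0.0364, 0.0542]
tcp_rot: [[0.37, 0.929, 0.01], [0.929, -0.37, -0.002], [0.002, 0.01, -1.0]]
force: [0.5, -2.6, 2.1]
opening: 0.178
```

>>> arm_command:
  plan:
    - {"claw":0,"dx":0,"dy":-0.1,"dz":0.4,"twist":0}
    - {"claw":0,"dx":0,"dy":-0.2,"dz":0.8,"twist":0}
    - {"claw":0,"dx":0,"dy":-0.2,"dz":1.2,"twist":0}
    - {"claw":0,"dx":0,"dy":-0.2,"dz":1.2,"twist":0}
    - {"claw":0,"dx":0,"dy":-0.2,"dz":1.2,"twist":0}

```text
time_s: 7.47
position: [0.5867, -0.0354, 0.0433]
tcp_rot: [[0.369, 0.929, 0.01], [0.929, -0.369, -0.001], [0.002, 0.01, -1.0]]
force: [-2.6, -0.0, 11.0]
opening: 0.181
```

```bash
python3 - <<'E'
from h import *
cv2.imwrite(f"pics/side8.png",bot.capture("side")[:,:,::-1])
go(.5862,-.0355,.044,68.2)
b=cv2.imread("pics/side8.png")[140:260,230:350]
cv2.imwrite("pics/c8.png",cv2.resize(b,None,fx=5,fy=5,interpolation=cv2.INTER_CUBIC))
E
```

```text
t 7.5167 pos [ 0.5868 -0.0355  0.0433] ang 68.32 F [-3.4 -0.7 11.9] op 0.179
dx dy dz twist [-0.03 -0.05 -0.07] 0.12 rows>= 0.022233295769834217 tilt 0.59
```

View pics/c8.png

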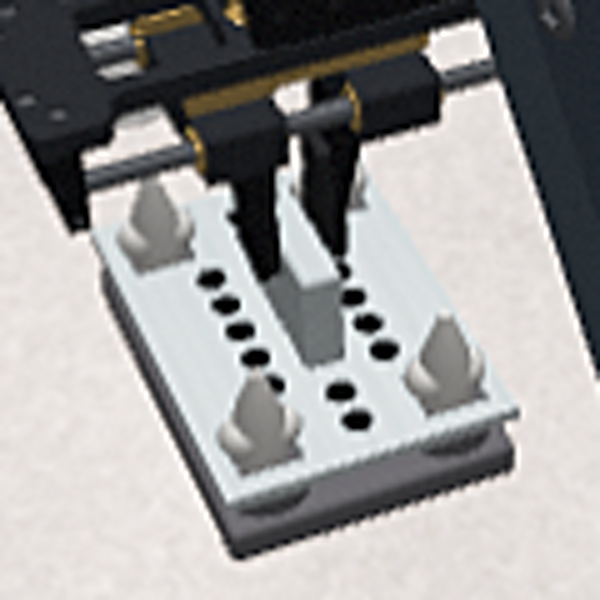

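All the visible posts have their bulges above the plate. TCP z 0.0433 and an upward force of about 12 N agree with it sitting on the shoulders. One firmer press to make sure.

>>> arm_command:
  plan:
    - {"claw":0,"dx":0,"dy":-0.1,"dz":0.4,"twist":0}
    - {"claw":0,"dx":0,"dy":-0.1,"dz":0.6,"twist":0}
    - {"claw":0,"dx":0,"dy":-0.1,"dz":0.6,"twist":0}
    - {"claw":0,"dx":0,"dy":-0.1,"dz":0.6,"twist":0}

```text
time_s: 7.85
position: [0.5874, -0.0357, 0.0421]
tcp_rot: [[0.368, 0.93, 0.014], [0.93, -0.368, -0.003], [0.002, 0.015, -1.0]]
force: [-7.2, 0.2, 32.5]
opening: 0.181
```

32 N at nearly the same depth, so it is a hard stop. Relaxing the load and opening.

>>> arm_command:
  plan:
    - {"claw":0,"dx":0,"dy":0,"dz":0,"twist":0}
    - {"claw":0.2,"dx":0,"dy":0,"dz":-0.1,"twist":0}
    - {"claw":0.5,"dx":0,"dy":0,"dz":-0.1,"twist":0}
    - {"claw":0.5,"dx":0,"dy":0,"dz":-0.1,"twist":0}
    - {"claw":0.5,"dx":0,"dy":0,"dz":-0.1,"twist":0}
    - {"claw":0.5,"dx":0,"dy":0,"dz":-0.1,"twist":0}
    - {"claw":0.5,"dx":0,"dy":0,"dz":-0.1,"twist":0}

```text
time_s: 8.43
position: [0.5872, -0.0355, 0.0426]
tcp_rot: [[0.368, 0.93, 0.014], [0.93, -0.368, -0.003], [0.002, 0.014, -1.0]]
force: [0.4, 0.4, -0.2]
opening: 0.466
```

>>> arm_command:
  plan:
    - {"claw":0.5,"dx":0,"dy":0,"dz":-1,"twist":0}
    - {"claw":0.5,"dx":0,"dy":0,"dz":-3,"twist":0}
    - {"claw":0.5,"dx":0,"dy":0,"dz":-6,"twist":0}
    - {"claw":0.5,"dx":0,"dy":0,"dz":-9,"twist":0}
    - {"claw":0.5,"dx":0,"dy":0,"dz":-12,"twist":0}
    - {"claw":0.5,"dx":3,"dy":-2,"dz":-14,"twist":0}
    - {"claw":0.5,"dx":6,"dy":-4,"dz":-14,"twist":0}
    - {"claw":0.5,"dx":9,"dy":-6,"dz":-14,"twist":0}

```text
time_s: 9.1
position: [0.5639, 0.0712, 0.1848]
tcp_rot: [[0.37, 0.929, 0.019], [0.929, -0.37, -0.003], [0.004, 0.019, -1.0]]
force: [-0.2, -0.1, -0.8]
opening: 0.5
```

>>> arm_command:
  plan:
    - {"claw":0.5,"dx":4,"dy":-1,"dz":0,"twist":0}
    - {"claw":0.5,"dx":8,"dy":-2,"dz":0,"twist":0}
    - {"claw":0.5,"dx":12,"dy":-3,"dz":0,"twist":0}
    - {"claw":0.5,"dx":14,"dy":-3.5,"dz":0,"twist":0}
    - {"claw":0.5,"dx":14,"dy":-3.5,"dz":0,"twist":0}

```text
time_s: 9.52
position: [0.5834, 0.2192, 0.1855]
tcp_rot: [[0.366, 0.931, 0.021], [0.931, -0.366, -0.001], [0.007, 0.02, -1.0]]
force: [-0.4, -0.2, 0.2]
opening: 0.499
```

```bash
python3 - <<'E'
from h import *
for n in("top","side"): cv2.imwrite(f"pics/{n}9.png",bot.capture(n)[:,:,::-1])
go(.5862,-.0355,.044,68.2)
a=cv2.imread("pics/top9.png")[145:245,290:390];b=cv2.imread("pics/side9.png")[155:255,240:340]
cv2.imwrite("pics/c9.png",cv2.resize(np.hstack([a,b]),None,fx=4,fy=4,interpolation=cv2.INTER_CUBIC))
im=cv2.imread("pics/top9.png")
for g,z in(((345,212),.036),((470,262),.006)):
    c=blob("top",im,g,"plate"); print(None if c is None else np.round(rect("top",c,z),1))
E
```

```text
t 9.6167 pos [0.5828 0.2149 0.185 ] ang 68.39 F [ 0.7 -0.1 -0.1] op 0.501
dx dy dz twist [-23.2    9.27  14.19] 0.19 rows>= 6.890492714364749 tilt 1.1
[584.1 -34.6 149.6 105.2 -21.8]
[ 477.4 -321.8   90.5   70.8  -18. ]
```

View pics/c9.png

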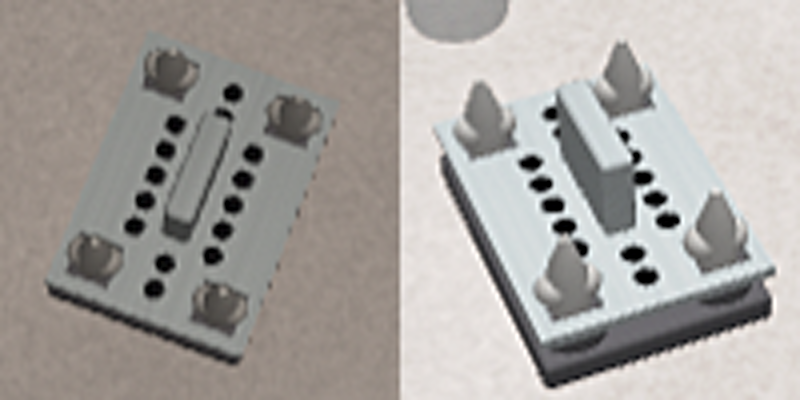

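View pics/side9.png

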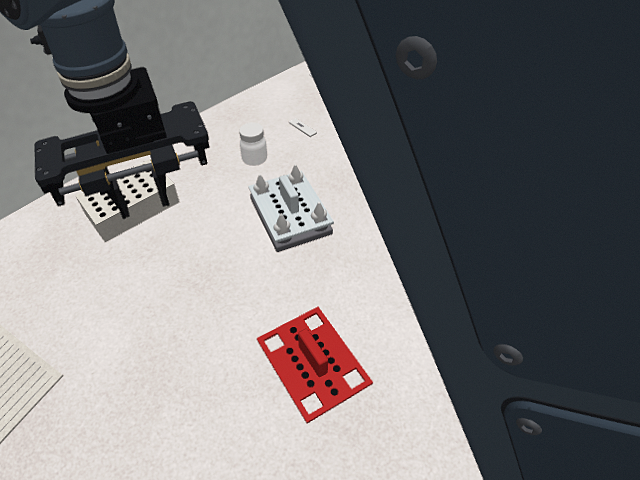

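In both crops all four posts stand with their bulges above the plate, and the plate looks level over the rack. Its top-view centre is (584.1,-34.6) mm at -21.8°, and the small plate hasn't moved. The gripper is well clear, so I'm handing in.

```bash
python3 -c "
from rig import bot
print(bot.hand_in())"
```

```text
the job is handed in; nothing more can be done
None
```

I fitted the grey cover plate with the corner holes onto the rack and handed the job in at about 9.6 s. I gripped it by its fin, lowered it over the four posts, pressed it home and let go. The hand-in gave no verdict.

**Seating:** the press met a hard stop at about 32 N with the plate's underside about 28–29 mm up, by the arm's readings (30 mm is home, so this is slightly low). In the final pictures all four posts show their bulges above the plate. I judged that it lies level from the pictures and did not measure it.

**Position:** seen from above, the plate's centre is at (584, -35) mm, turned -21.8°. The rack measured (585, -35) mm and -21.8°.

**Small plate:** it measures within 0.5 mm of where it started.

**Robot:** the gripper is empty and well clear of everything.

**What disagreed:**
- The side and top cameras differed by about 2–3 mm on plate and rack positions, within the slack of the holes.
- One move call was refused because its rows left out "twist". I resent it with no effect on the scene.

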